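# Free a jammed parts basket from its rinse can

## Task

The parts basket is jammed in its rinse can. Clamp the can down by pushing the toggle clamp's handle over until it locks, then take the basket by its rim and work it loose, twisting and pulling without tearing the can out of its nest, and stand the basket upright in the empty grey drain tray. Leave the clamp locked, the can in its nest and everything else on the bench alone.

Things in the scene. Friction and masses are not known exactly. Their poses are not given: they have to be found in the camera images.
- fixture: aluminium base plate 12 mm thick, fixed; 150 mm along its x, -202 to +78 mm along its y. Origin at bench height under the nest's centre, z up. Low dark rails and a lip (+y side) hold the can's square foot with 1.5 mm play. The toggle clamp stands on its -y side: its arm points to +y (at the can), its handle to -y.
- clamp_handle (a joint): clamp handle, rad, turns about fixture x at handle_pivot. 0 = open (66 degrees above level); grows as the handle is pushed away from the can and down; about 1.0 = dead point; 1.10 = locked at its stop, nearly level. Takes about 1 N at the press point at first, 5 to 8 N before the dead point, then snaps to the stop and stays; short of it it springs open.
- handle_pivot (a point): point on the handle's hinge axis, at (0, -160.5, 50) mm in the fixture's frame; the axis is the fixture's x
- handle_press (a point): point in the middle of the handle's black rubber grip, 80 mm from the pivot. The grip is 22 mm wide (along fixture x), 16 mm thick and runs from 33 to 105 mm from the pivot.
- can: round steel rinse can, outside diameter 87, inside 79, on a square foot plate 124 x 124 x 8 mm. Origin: centre of the foot's underside, z up; mouth 96 mm and inside floor 12 mm above it. Loose, about 0.7 kg, resting in the nest; to be clamped before the basket is pulled.
- can_mouth (a point): centre of the can's mouth, 96 mm above its underside. Some 30 mm below it, out of sight, a stiff ring carries two opposite ledges, each 140 degrees wide, with two gaps of 40 degrees between. The ring has crept round in the can by an unknown amount, so no pose tells where the gaps are.
- basket: open aluminium cup inside the can, 122 mm tall, about 0.25 kg. Origin: centre of its underside, z up its axis. Body diameter 56, wall 4 mm. Two opposite lugs on its side (13 mm wide, out to 36.5 mm from the axis, 40 to 46 mm above the underside) have turned under the can's ledges: it rises only 3 mm before they catch. It turns freely.
- basket_rim (a point): centre of the basket's mouth, at its top edge. The rim band is 28 mm tall, 68 mm outside and 60 inside diameter; 38 mm stands out of the can. The lugs meet the gaps after a twist of 30 to 150 degrees one way, or 180 less that the other way (cannot be known beforehand), in a window about 16 degrees wide: there it lifts out; turned on, it is caught again.
- tray: grey plastic drain tray, open topped, fixed to the bench: 160 (its x) x 130 (its y) x 22 mm high, walls and floor 4 mm. Origin: centre of its underside. Empty.
- bush_a: brass bush standing on end, diameter 48, 50 mm tall, bystander. Origin: centre of its underside
- scraper: screwdriver-like deburring tool, 170 mm long, lying on the bench, bystander. Origin near its middle
- oil: white oil bottle, diameter 56, 150 mm tall, bystander beyond the fixture. Origin: centre of its underside
- cup: short open steel cup, diameter 72, 80 mm tall, standing alone beyond the fixture, bystander. Origin: centre of its underside
- bush_b: brass bush standing on end, diameter 44, 70 mm tall, bystander beyond the fixture. Origin: centre of its underside
- bush_c: brass bush standing on end, diameter 44, 70 mm tall, bystander beyond the fixture. Origin: centre of its underside
Mind the look-alikes: they are no part of the job. Leave any brown or yellow look-alike of the basket alone.

How it is judged:
By the outcome, as a careful person would: the job done as asked, in the order asked, and still so for the second after the job is handed in, with the robot touching nothing.
It also fails if it takes over 72 s, if anything falls off the work surface, if the arm or the gripper's body presses on something with over 40 N, if the wrist force passes 120 N, or if a joint passes its speed limit or range.

## Robot

A 6-joint arm with a two-finger parallel gripper is mounted at the origin on the work surface. World frame = base frame: x ahead of the robot, y to its left, z up, the work surface at z = 0. Lengths are in m, angles in rad, forces in N, time in s.
With the tool pointing down it reaches from about 0.35 to 0.975 m from the base axis. Payload 4.9 kg.
Tool frame: the origin (TCP) lies at the very end of the fingers, on their centre line; the grasp point (between the pads) lies 19 mm behind it (manip.grasp_offset is the distance from the TCP to the grasp point, in m); z points along the fingers, y is the line along which they close (so a half turn about z gives the same grasp; the last joint's range is limited). The gripper opens to 85 mm and grips with 20 to 120 N. Pads are 22 mm wide; open, the fingers measure 114 mm over their backs; the gripper's body (76 mm by 85 mm) begins 54 mm behind the grasp point. The pads swing forward as they close: fully open they stand 13 mm farther back than shut.
Start: joints at [-1.423, 0.053, 1.613, -0, 1.476, -0.119], TCP at [0.165, -0.603, 0.231] pointing down, gripper open.
Joint ranges: [-3.01, 3.01], [-1.01, 2.22], [0.06, 2.58], [-1.02, 4.17], [0.09, 2.62], [-3.14, 3.14]. Speed limits (rad/s): [2.57, 2.57, 3.14, 3.14, 3.14, 3.14].

## Interface

Orientations are given as a unit quaternion [w, x, y, z].
In Python, from plant import manip, eyes, job_done, models gives the robot as it stands.
- The arm moves only by the tool servo_tool, never from a script. Its argument "motion" is one flat list of numbers, 5 for each row, row after row: the opening, from -1 (shut) to 1 (fully open), then the shift along the tool's x, y, z normalised to -1 to 1, where 1 is 120 mm, then the turn about the tool's z normalised to -1 to 1, where 1 is 45 degrees. A call has 1 to 5 rows; each row is the pose to reach, as a shift and turn from the pose commanded when the call began, along the tool's axes at that moment; what a row does not reach only later rows make up. A row lasts 1/8 s, in which the tool goes at most 62.5 mm and 10.7 degrees, less where a joint would pass 70% of its speed; a pose out of reach is approached as far as the arm can. A call with a number of a shift or a turn outside -1 to 1 is refused whole. A call with a gripper value outside its range is refused whole. The fingers move at their own pace and stop on an object; the grip force is fixed at half the most. Time passes only in rows, so rows that repeat a pose let the fingers close. It gives the time, the measured TCP pose, the force, the opening and the grip force at its end, in the units of the state.
- manip.state(): the state, without advancing time (a new reading comes with each control period).
- eyes.grab_frame(name): name is "scene" or "top" or "wrist"; returns (picture, depth): 384x512x3 uint8, red, green, blue; 384x512 float32, m along the optical axis (not along the pixel's ray), 0 where there is no reading.
- eyes.camera_params(name): a dict with "fov_y" (degrees; the focal length in pixels is half the picture's height over the tangent of half this angle, whatever the lens; pixels are square), "cx", "cy" (the principal point, pixels), "pose" (4x4, takes a point from camera to world coordinates); the wrist camera has in their place "T_tool_cam" (4x4, takes a point from camera to tool coordinates, whose origin is the TCP and whose axes are the flange's). Camera axes: x right, y up, looking along -z (the intrinsics and any distortion apply to the point x, -y, -z); pixel columns grow to the right and rows downward; lengths in m; the calibration is good to about 2 mm. A picture is of the moment at which its call begins: read the wrist's pose just before it. camera_params takes no time and is no camera call.
- job_done(): hands the job in; it is judged then, once.
Trained networks look in the newest picture that a camera, given by its name, has taken for a name from the list of things; names that differ only in an ending like _2 or _b are one class to them, and where a whole thing is asked for, a point or a joint stands for the part that bears it (a point fixed in the world has none). Each returns a list of dicts, best first, with "p" (0 to 1); they miss things now and then, are a little off and sometimes report something else, mostly with a low value. They report only what shows in the picture. A call takes as long as a camera call. They do not tell look-alikes from the thing itself.
- models.regions_of(camera, label): "mask" (384x512 bool, what is visible of it) and "pixel" ([column, row] in pixels, amid what is visible of it).
The state is a dict: "time": time; "joint_pos": joint angles; "joint_vel": joint speeds; "joint_efforts": joint torques, N m; "tool_pos": TCP position; "tool_rot": TCP orientation; "contact_force": force on the tool from outside, world axes, zero at the start; "ft_torque": the same for the moment, N m; "gripper_width": opening from 0.0 (shut) to 1.0 (fully open); "grasp_force": force on a finger pad.
Only numpy, scipy, OpenCV 4.12 (cv2) and the standard library are available. Lean on these libraries where they do the work, as an engineer would, in place of code of your own. Each camera call takes 0.05 s, during which the arm holds its last target. There are 200 camera calls.

## Working session

There is one attempt and no reset: what is moved stays moved. The work goes in short steps, Python scripts to look and compute and a tool call to move; the robot and the scene stay as the last step left them, time stands still between calls to the robot, and variables do not carry over. Pictures are saved under pics/ and viewed, at most 10 in all, crops included, and the job is handed in when it is done.

Besides the shell and the picture viewer there is one more tool, called after "Request:" as name(argument=value, ...) on one line, values as JSON. servo_tool: Moves the arm, as the interface text tells. Its arguments: {"type":"object","properties":{"motion":{"type":"array","items":{"type":"number","minimum":-1,"maximum":1}}},"required":["motion"]}

```bash
mkdir -p pics; ls; cat > h.py <<'E'
import numpy as np, cv2
from plant import manip, eyes, job_done, models
from scipy.spatial.transform import Rotation as R
def tool():
    s=manip.state(); q=s['tool_rot']; T=np.eye(4); T[:3,:3]=R.from_quat([q[1],q[2],q[3],q[0]]).as_matrix(); T[:3,3]=s['tool_pos']; return T
def grab(n):
    T=tool(); im,d=eyes.grab_frame(n); c=eyes.camera_params(n)
    P=np.array(c['pose']) if 'pose' in c else T@np.array(c['T_tool_cam'])
    return im,d,c,P
def cloud(d,c,P):
    f=192/np.tan(np.radians(c['fov_y'])/2)
    v,u=np.mgrid[:384,:512]
    p=np.stack([(u-c['cx'])/f*d,-(v-c['cy'])/f*d,-d,np.ones_like(d)],-1)
    w=(p@P.T)[...,:3]; w[d<=0]=np.nan; return w
def save(n,im): cv2.imwrite('pics/'+n,im[...,::-1])
E
python3 - <<'E'
from h import *
ims=[]
for n in ['scene','top']:
    im,d,c,P=grab(n); print(n,{k:v for k,v in c.items() if k!='pose'},np.round(P,3).tolist())
    np.savez(n,im=im,d=d,P=P); 
    w=cloud(d,c,P); np.save(n+'_w',w)
    save(n+'0.png',im)
    for l in ['fixture','clamp_handle','can','basket','tray','scraper','oil','cup','bush_a']:
        for r in models.regions_of(n,l)[:4]:
            m=r['mask']; q=w[m]; q=q[~np.isnan(q[:,0])]
            print(l,round(r['p'],2),np.round(r['pixel']).tolist(),m.sum(),np.round(np.nanmedian(q,0),3).tolist() if len(q) else None, np.round(np.percentile(q[:,2],98),3) if len(q) else '')
print(manip.state())
E
```

```text
pics
scene {'fov_y': 43.0468549288298, 'cx': 253.4570530431805, 'cy': 201.00992870974008} [[-0.865, -0.358, 0.351, 0.96], [0.502, -0.617, 0.606, 0.677], [-0.0, 0.701, 0.714, 0.944], [0.0, 0.0, 0.0, 1.0]]
fixture 0.62 [224.0, 212.0] 2942 [0.591, -0.128, 0.014] 0.13
clamp_handle 0.76 [207.0, 167.0] 285 [0.589, -0.203, 0.107] 0.145
can 0.86 [251.0, 226.0] 1588 [0.579, 0.001, 0.039] 0.108
basket 0.91 [250.0, 195.0] 747 [0.551, -0.032, 0.127] 0.147
basket 0.9 [336.0, 223.0] 1244 [0.411, 0.119, 0.087] 0.123
basket 0.75 [328.0, 187.0] 933 [0.358, 0.01, 0.095] 0.123
basket 0.6 [293.0, 174.0] 1012 [0.395, -0.084, 0.086] 0.122
tray 0.75 [345.0, 339.0] 4751 [0.53, 0.326, 0.004] 0.023
scraper 0.75 [216.0, 141.0] 180 [0.474, -0.378, 0.021] 0.027
oil 0.7 [150.0, 206.0] 925 [0.764, -0.168, 0.082] 0.15
cup 0.9 [210.0, 302.0] 1270 [0.754, 0.132, 0.049] 0.081
cup 0.64 [250.0, 224.0] 1635 [0.579, -0.001, 0.039] 0.108
bush_a 0.72 [265.0, 358.0] 673 [0.709, 0.292, 0.041] 0.052
bush_a 0.65 [171.0, 254.0] 539 [0.771, -0.03, 0.052] 0.071
bush_a 0.64 [213.0, 305.0] 1265 [0.754, 0.133, 0.049] 0.081
bush_a 0.5
[... 1293 characters left out ...]
array([-1.42301388e+00,  5.27271359e-02,  1.61289917e+00, -5.04008222e-05,
        1.47599040e+00, -1.19031097e-01]), 'joint_vel': array([-0.00096237,  0.00032945, -0.00040806,  0.00216751, -0.00066917,
       -0.00017346]), 'joint_efforts': array([-4.85064720e-04, -3.93696356e+01, -3.70472574e+01, -2.11614897e-04,
        5.34553474e-04, -6.75316102e-06]), 'tool_pos': array([ 0.16475234, -0.60287615,  0.23128723]), 'tool_rot': array([-1.16650328e-05,  9.91114189e-01,  1.33013775e-01, -2.52575113e-05]), 'contact_force': array([1.02400096, 0.36479509, 0.12661521]), 'ft_torque': array([-2.43434018e-02,  5.81769537e-06,  6.01122916e-03]), 'grasp_force': 0.0, 'gripper_width': 0.9969799125462064}
```

```bash
python3 - <<'E'
from h import *
S=np.load('scene.npz');T=np.load('top.npz')
a=cv2.resize(S['im'][100:384,100:420],(800,600)[:1]*0 or (640,568),interpolation=cv2.INTER_CUBIC); save('s1.png',a)
b=cv2.resize(T['im'][100:310,80:420],(800,494),interpolation=cv2.INTER_CUBIC); save('t1.png',b)
for n in ['scene','top']:
    w=np.load(n+'_w.npy').reshape(-1,3); w=w[~np.isnan(w[:,0])]
    q=w[(abs(w[:,0]-.56)<.07)&(abs(w[:,1]+.03)<.06)]
    rim=q[(q[:,2]>.138)]; 
    (cx,cy),r=cv2.minEnclosingCircle(rim[:,:2].astype(np.float32)); print(n,'rim',cx,cy,r,np.percentile(rim[:,2],[50,90]),len(rim))
    can=q[(q[:,2]>.095)&(q[:,2]<.118)]; print('can',cv2.minEnclosingCircle(can[:,:2].astype(np.float32)),np.median(can[:,2]))
    t=w[(w[:,2]>.015)&(w[:,2]<.03)&(abs(w[:,0]-.53)<.12)&(abs(w[:,1]-.327)<.12)]; print('tray',cv2.minAreaRect(t[:,:2].astype(np.float32)),np.median(t[:,2]))
    f=w[(w[:,2]>.008)&(w[:,2]<.016)&(abs(w[:,0]-.57)<.15)&(abs(w[:,1]+.1)<.2)]; print('fix',cv2.minAreaRect(f[:,:2].astype(np.float32)),len(f))
    h=w[(w[:,2]>.075)&(np.hypot(w[:,0]-.588,w[:,1]+.204)<.06)]
    print('handle',h[h[:,2].argsort()][::max(1,len(h)//12)].round(3).tolist())
E
```

```text
scene rim 0.55162113904953 -0.028934594243764877 0.035587333142757416 [0.14378782 0.14675627] 221
can ((0.5520778894424438, -0.02579333633184433), 0.04430464655160904) 0.10561827325898676
tray ((0.5306612253189087, 0.3257390856742859), (0.1318279206752777, 0.16212095320224762), 89.21485137939453) 0.020313547370386154
fix ((0.5550132393836975, -0.05504845082759857), (0.1674245446920395, 0.358429878950119), 15.431735038757324) 1576
handle [[0.576, -0.198, 0.075], [0.583, -0.194, 0.085], [0.597, -0.212, 0.092], [0.585, -0.2, 0.098], [0.584, -0.201, 0.104], [0.58, -0.209, 0.11], [0.597, -0.208, 0.115], [0.593, -0.211, 0.121], [0.599, -0.214, 0.128], [0.585, -0.213, 0.133], [0.602, -0.224, 0.139], [0.598, -0.219, 0.144]]
top rim 0.5517494678497314 -0.02978375367820263 0.033914826810359955 [0.14645774 0.14905128] 139
can ((0.5517397522926331, -0.029653145000338554), 0.043454091995954514) 0.10932369935290187
tray ((0.5309614539146423, 0.32481813430786133), (0.13185416162014008, 0.16095824539661407), 89.87709045410156) 0.021612361378813172
fix ((0.5983055830001831, -0.07131464779376984), (0.22467616200447083, 0.30408594012260437), 11.40304183959961) 2068
handle [[0.58, -0.194, 0.075], [0.588, -0.195, 0.091], [0.584, -0.199, 0.097], [0.591, -0.198, 0.103], [0.579, -0.21, 0.11], [0.597, -0.207, 0.117], [0.579, -0.216, 0.122], [0.594, -0.213, 0.13], [0.596, -0.214, 0.135], [0.602, -0.227, 0.142], [0.596, -0.218, 0.144], [0.588, -0.225, 0.146], [0.59, -0.224, 0.149]]
```

View pics/s1.png

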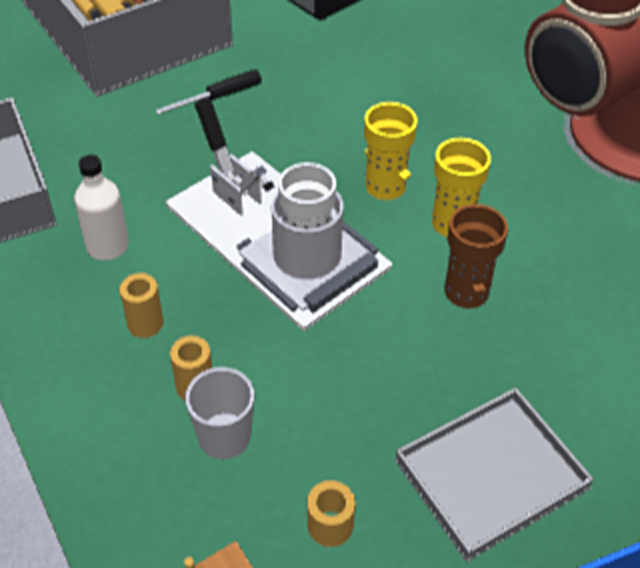

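View pics/t1.png

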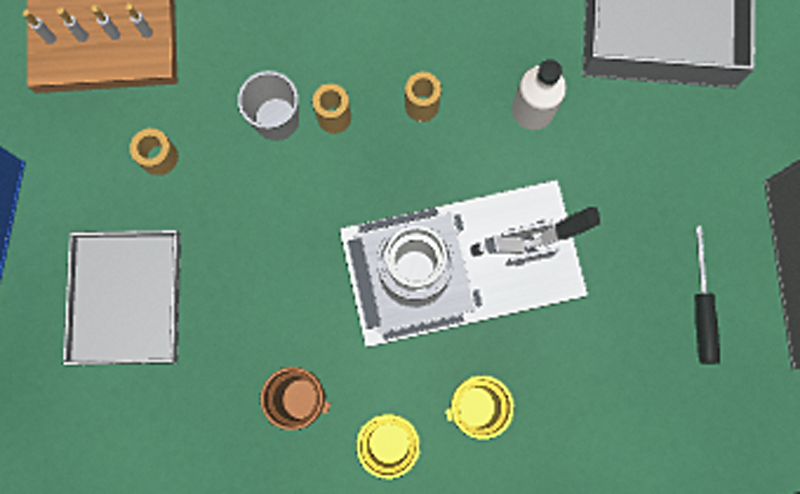

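Request:
servo_tool(motion=[-1, 0.43, -0.25, 0, 0, -1, 0.858, -0.5, 0, 0, -1, 0.858, -0.5, 0, 0])

```text
time: 1.38
tool_pos: [0.2506, -0.5156, 0.2314]
tool_rot: [-0.0, 0.991, 0.135, 0.0]
contact_force: [-1.0, -0.4, -0.5]
gripper_width: 0.377
grasp_force: 0.0
```

Request:
servo_tool(motion=[-1, 0.43, -0.25, 0, 0, -1, 0.858, -0.5, 0, 0, -1, 0.858, -0.5, 0, 0])

```text
time: 1.75
tool_pos: [0.3335, -0.4312, 0.2315]
tool_rot: [0.0, 0.991, 0.135, 0.0]
contact_force: [-0.2, -0.7, 0.3]
gripper_width: -0.0
grasp_force: 0.0
```

Request:
servo_tool(motion=[-1, 0.43, -0.25, 0, 0, -1, 0.858, -0.5, 0, 0, -1, 0.858, -0.5, 0, 0])

```text
time: 2.12
tool_pos: [0.4166, -0.3468, 0.2314]
tool_rot: [0.0, 0.991, 0.135, 0.0]
contact_force: [0.2, -0.9, -1.0]
gripper_width: 0.003
grasp_force: 0.0
```

Request:
servo_tool(motion=[-1, 0.43, -0.25, 0, 0, -1, 0.858, -0.5, 0, 0, -1, 0.858, -0.5, 0, 0.084])

```text
time: 2.5
tool_pos: [0.5, -0.2624, 0.2313]
tool_rot: [0.0, 0.995, 0.101, -0.0]
contact_force: [0.2, -0.6, -0.9]
gripper_width: 0.001
grasp_force: 0.0
```

```bash
python3 - <<'E'
from h import *
im,d,c,P=grab('wrist'); w=cloud(d,c,P); np.save('wr',w); save('w1.png',im)
print(tool().round(3).tolist(),manip.state()['contact_force'],manip.state()['gripper_width'])
q=w.reshape(-1,3);q=q[~np.isnan(q[:,0])]
f=q[(abs(q[:,2]-.012)<.003)]; print(cv2.minAreaRect(f[:,:2].astype(np.float32)),len(f))
for lo in (.07,.085,.1,.115,.13,.14):
    h=q[(abs(q[:,2]-lo-.006)<.006)&(np.hypot(q[:,0]-.588,q[:,1]+.204)<.06)]
    print(lo,len(h),h.mean(0).round(4),h.min(0).round(3),h.max(0).round(3))
E
```

```text
[[0.98, 0.197, -0.001, 0.499], [0.197, -0.98, -0.001, -0.263], [-0.001, 0.001, -1.0, 0.231], [0.0, 0.0, 0.0, 1.0]] [-0.61491509 -0.19700576 -0.00842876] 0.0016202955061435983
((0.535224974155426, -0.2969105541706085), (0.2789711058139801, 0.6726505160331726), 6.678922176361084) 13625
0.07 41 [ 0.5846 -0.1875  0.0736] [ 0.574 -0.194  0.07 ] [ 0.592 -0.144  0.078]
0.085 68 [ 0.5838 -0.198   0.0927] [ 0.576 -0.207  0.086] [ 0.596 -0.194  0.097]
0.1 115 [ 0.5853 -0.2037  0.1061] [ 0.577 -0.217  0.1  ] [ 0.597 -0.199  0.112]
0.115 133 [ 0.587  -0.2099  0.1209] [ 0.579 -0.223  0.115] [ 0.598 -0.205  0.127]
0.13 170 [ 0.5881 -0.2179  0.1365] [ 0.58  -0.234  0.13 ] [ 0.603 -0.212  0.142]
0.14 664 [ 0.5917 -0.2258  0.1458] [ 0.581 -0.235  0.14 ] [ 0.603 -0.215  0.15 ]
```

View pics/w1.png

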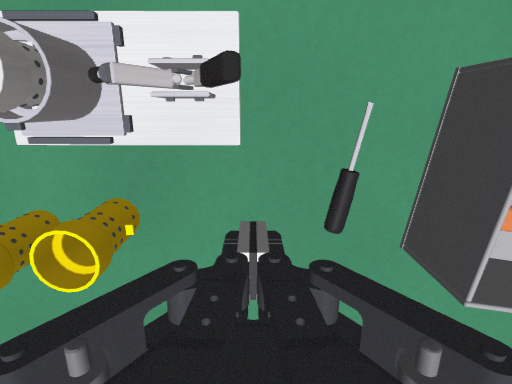

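Request:
servo_tool(motion=[-1, 0.4, -0.28, 0, 0, -1, 0.81, -0.563, 0, 0, -1, 0.81, -0.563, 0.45, 0, -1, 0.81, -0.563, 0.91, 0, -1, 0.81, -0.563, 0.91, 0])

```text
time: 3.18
tool_pos: [0.5763, -0.1776, 0.1162]
tool_rot: [-0.003, 0.995, 0.099, -0.005]
contact_force: [-0.6, 0.5, -0.6]
gripper_width: -0.0
grasp_force: 0.0
```

Request:
servo_tool(motion=[-1, 0, 0.08, 0, 0, -1, 0, 0.16, 0, 0, -1, 0, 0.26, 0.05, 0, -1, 0, 0.36, 0.11, 0])

```text
time: 3.68
tool_pos: [0.5904, -0.221, 0.1104]
tool_rot: [0.001, 0.995, 0.1, 0.001]
contact_force: [-0.1, 1.0, 2.1]
gripper_width: -0.001
grasp_force: 1.1
```

Request:
servo_tool(motion=[-1, 0, 0.06, 0.06, 0, -1, 0, 0.11, 0.125, 0, -1, 0, 0.15, 0.2, 0, -1, 0, 0.18, 0.27, 0, -1, 0, 0.2, 0.34, 0])

```text
time: 4.3
tool_pos: [0.5945, -0.2443, 0.0687]
tool_rot: [0.001, 0.995, 0.1, 0.0]
contact_force: [0.1, -1.0, 2.4]
gripper_width: -0.001
grasp_force: 1.2
```

```bash
python3 - <<'E'
from h import *
im,d,c,P=grab('scene'); w=cloud(d,c,P); save('s2.png',cv2.resize(im[120:270,140:300],(640,600),interpolation=cv2.INTER_CUBIC))
E
```

```text
(no output)
```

View pics/s2.png

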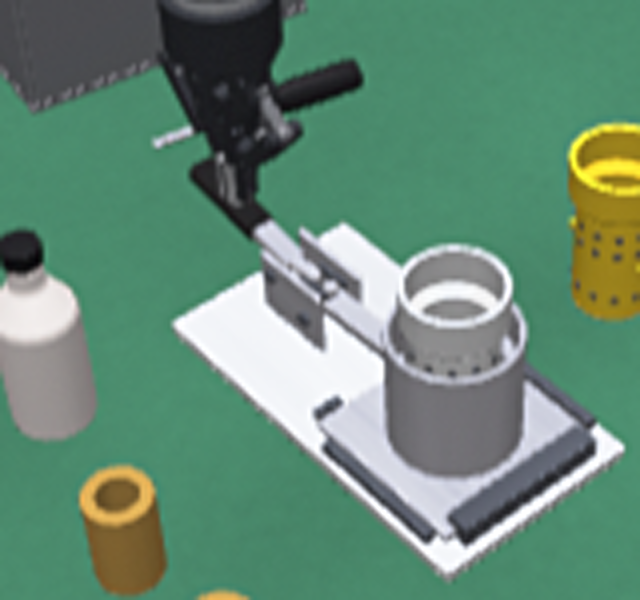

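Request:
servo_tool(motion=[-1, 0, 0.01, 0.04, 0, -1, 0, 0.02, 0.07, 0, -1, 0, 0.02, 0.09, 0, -1, 0, 0.02, 0.1, 0])

```text
time: 4.85
tool_pos: [0.594, -0.2444, 0.0599]
tool_rot: [-0.001, 0.995, 0.101, -0.002]
contact_force: [-12.5, 8.1, 26.6]
gripper_width: 0.004
grasp_force: 13.1
```

Request:
servo_tool(motion=[-1, 0, 0, -0.3, 0, -1, 0, 0, -0.8, 0, -1, 0, 0, -1, 0])

```text
time: 5.22
tool_pos: [0.5959, -0.2459, 0.1803]
tool_rot: [0.002, 0.995, 0.1, 0.002]
contact_force: [-0.6, 0.0, 0.3]
gripper_width: -0.001
grasp_force: 0.0
```

Request:
servo_tool(motion=[-1, 0, 0, -0.35, 0, 1, 0, -0.45, -0.45, 0, 1, 0, -0.9, -0.45, 0, 1, 0, -0.9, -0.45, 0])

```text
time: 5.72
tool_pos: [0.5722, -0.1364, 0.2297]
tool_rot: [-0.0, 0.995, 0.102, -0.0]
contact_force: [-0.3, -0.3, 0.6]
gripper_width: 0.64
grasp_force: 0.0
```

```bash
python3 - <<'E'
from h import *
im,d,c,P=grab('wrist'); w=cloud(d,c,P); save('w2.png',im)
s=manip.state(); print(s['joint_pos'],s['contact_force'],s['gripper_width']); T=tool(); print(T.round(4).tolist())
def fit(w):
    q=w.reshape(-1,3);q=q[~np.isnan(q[:,0])]
    q=q[np.hypot(q[:,0]-.5517,q[:,1]+.0295)<.045]
    r=q[(q[:,2]>.141)&(q[:,2]<.152)]; print('rim',len(r),cv2.minEnclosingCircle(r[:,:2].astype(np.float32)),np.median(r[:,2]))
fit(w)
im,d,c,P=grab('top'); w=cloud(d,c,P); fit(w)
im,d,c,P=grab('scene'); w=cloud(d,c,P); fit(w)
q=w.reshape(-1,3);q=q[~np.isnan(q[:,0])]
h=q[(q[:,2]>.03)&(np.hypot(q[:,0]-.60,q[:,1]+.265)<.05)]; print('handle',h.mean(0),h.min(0),h.max(0))
E
```

```text
[-3.62887423e-01 -3.09800475e-02  1.70014508e+00 -1.58986375e-04
  1.47307422e+00  1.00442734e+00] [ 0.05532251 -0.37172134 -0.43391609] 0.7222623601168849
[[0.9794, 0.2021, -0.0007, 0.5724], [0.2021, -0.9794, 0.0001, -0.138], [-0.0006, -0.0002, -1.0, 0.2296], [0.0, 0.0, 0.0, 1.0]]
rim 1610 ((0.5522531270980835, -0.02909044921398163), 0.0345027782022953) 0.14643458265228704
rim 131 ((0.5517028570175171, -0.029985619708895683), 0.0339854396879673) 0.14618689125454698
rim 169 ((0.5527570843696594, -0.02861611545085907), 0.03578357771039009) 0.14473335842131108
handle [ 0.59956404 -0.24865084  0.05854308] [ 0.58202308 -0.28892471  0.04458149] [ 0.61447113 -0.21648521  0.06559119]
```

View pics/w2.png

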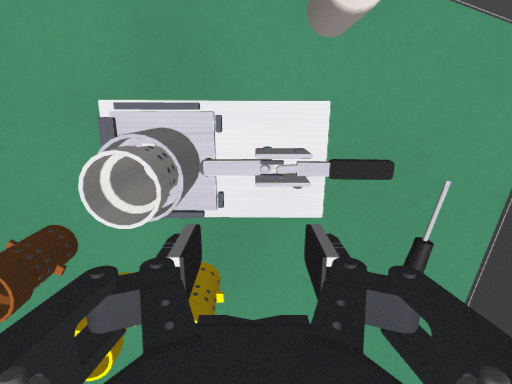

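Request:
servo_tool(motion=[1, 0.01, -0.45, 0, 0, 1, 0.017, -0.923, 0, 0, 1, 0.017, -0.923, 0.2, 0, 1, 0.017, -0.923, 0.42, 0, 1, 0.017, -0.923, 0.42, 0])

```text
time: 6.5
tool_pos: [0.5513, -0.0312, 0.1767]
tool_rot: [-0.001, 0.995, 0.1, -0.003]
contact_force: [-0.4, 0.1, 0.7]
gripper_width: 1.0
grasp_force: 0.0
```

```bash
python3 - <<'E'
from h import *
im,d,c,P=grab('wrist'); w=cloud(d,c,P); save('w3.png',im)
s=manip.state(); print(s['joint_pos'],s['contact_force'],s['gripper_width']); T=tool(); print(T.round(4).tolist())
q=w.reshape(-1,3);q=q[~np.isnan(q[:,0])]
q=q[np.hypot(q[:,0]-.552,q[:,1]+.029)<.045]
r=q[(q[:,2]>.14)&(q[:,2]<.152)]; print('rim',len(r),cv2.minEnclosingCircle(r[:,:2].astype(np.float32)),np.median(r[:,2]))
t=(np.linalg.inv(T)@np.r_[.552,-.029,.146,1]); print(t)
E
```

```text
[-1.91251543e-01 -7.82252898e-02  1.83190054e+00 -8.98678634e-05
  1.39061272e+00  1.18003372e+00] [0.24585426 0.25176102 0.50152713] 0.9981941222131301
[[0.9802, 0.1982, -0.0027, 0.5524], [0.1982, -0.9802, 0.0004, -0.0314], [-0.0025, -0.0009, -1.0, 0.1786], [0.0, 0.0, 0.0, 1.0]]
rim 2393 ((0.5522427558898926, -0.02910703979432583), 0.03418678417801857) 0.14646044659085325
[ 2.09268168e-04 -2.38487013e-03  3.25776156e-02  1.00000000e+00]
```

View pics/w3.png

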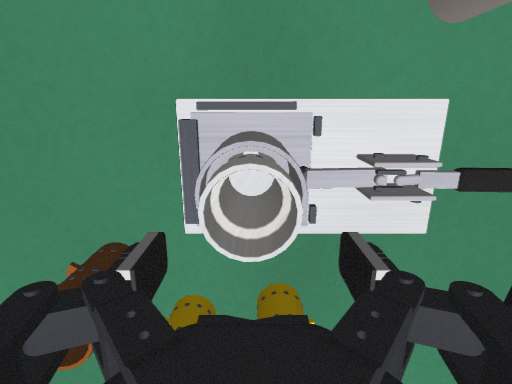

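Request:
servo_tool(motion=[1, 0, -0.017, 0.2, 0, 1, 0, -0.017, 0.4, 0, 1, 0, -0.017, 0.52, 0, 1, 0, -0.017, 0.6, 0, 1, 0, -0.017, 0.6, 0])

```text
time: 7.18
tool_pos: [0.5524, -0.0288, 0.1076]
tool_rot: [-0.0, 0.995, 0.1, -0.0]
contact_force: [0.4, 0.2, -0.5]
gripper_width: 0.999
grasp_force: 0.0
```

Request:
servo_tool(motion=[-1, 0, 0, 0, 0, -1, 0, 0, 0, 0, -1, 0, 0, 0, 0, -1, 0, 0, 0, 0, -1, 0, 0, 0, 0])

```text
time: 7.8
tool_pos: [0.5537, -0.0289, 0.1094]
tool_rot: [0.0, 0.995, 0.1, 0.002]
contact_force: [1.1, -0.2, 6.2]
gripper_width: 0.797
grasp_force: 68.2
```

Request:
servo_tool(motion=[-1, 0, 0, -0.02, 0, -1, 0, 0, -0.035, 0, -1, 0, 0, -0.045, 0, -1, 0, 0, -0.045, 0])

```text
time: 8.3
tool_pos: [0.5517, -0.0285, 0.1124]
tool_rot: [-0.0, 0.995, 0.1, -0.001]
contact_force: [-1.0, 1.7, -3.8]
gripper_width: 0.788
grasp_force: 68.2
```

Request:
servo_tool(motion=[-1, 0, 0, 0, -0.1, -1, 0, 0, 0, -0.2, -1, 0, 0, 0, -0.3, -1, 0, 0, 0, -0.4, -1, 0, 0, 0, -0.4])

```text
time: 8.93
tool_pos: [0.5519, -0.0285, 0.1125]
tool_rot: [-0.0, 0.967, 0.254, -0.0]
contact_force: [-0.2, 0.4, -3.5]
gripper_width: 0.797
grasp_force: 68.2
```

Request:
servo_tool(motion=[-1, 0, 0, -0.02, -0.1, -1, 0, 0, -0.02, -0.2, -1, 0, 0, -0.02, -0.3, -1, 0, 0, -0.02, -0.4, -1, 0, 0, -0.02, -0.4])

```text
time: 9.55
tool_pos: [0.5503, -0.0283, 0.1128]
tool_rot: [-0.001, 0.916, 0.402, -0.002]
contact_force: [-1.0, -0.6, -13.7]
gripper_width: 0.792
grasp_force: 70.8
```

Request:
servo_tool(motion=[-1, 0, 0, 0, -0.1, -1, 0, 0, 0, -0.2, -1, 0, 0, 0, -0.3, -1, 0, 0, 0, -0.4, -1, 0, 0, 0, -0.4])

```text
time: 10.18
tool_pos: [0.5508, -0.0284, 0.1133]
tool_rot: [-0.001, 0.842, 0.54, -0.001]
contact_force: [-0.8, -1.2, -15.0]
gripper_width: 0.79
grasp_force: 71.1
```

Request:
servo_tool(motion=[-1, 0, 0, 0, -0.1, -1, 0, 0, 0, -0.2, -1, 0, 0, 0, -0.3, -1, 0, 0, 0, -0.3])

```text
time: 10.68
tool_pos: [0.551, -0.0283, 0.1135]
tool_rot: [-0.001, 0.772, 0.635, -0.001]
contact_force: [0.5, 0.0, -19.5]
gripper_width: 0.79
grasp_force: 71.9
```

Request:
servo_tool(motion=[-1, 0, 0, 0, -0.1, -1, 0, 0, 0, -0.2, -1, 0, 0, 0, -0.3, -1, 0, 0, 0, -0.3])

```text
time: 11.18
tool_pos: [0.5509, -0.0283, 0.1135]
tool_rot: [-0.002, 0.692, 0.722, -0.001]
contact_force: [-0.2, -0.2, -19.8]
gripper_width: 0.786
grasp_force: 72.4
```

Request:
servo_tool(motion=[-1, 0, 0, 0, -0.1, -1, 0, 0, 0, -0.2, -1, 0, 0, 0, -0.3, -1, 0, 0, 0, -0.3])

```text
time: 11.68
tool_pos: [0.551, -0.0283, 0.1138]
tool_rot: [-0.002, 0.603, 0.798, -0.001]
contact_force: [-0.3, 0.1, -22.2]
gripper_width: 0.789
grasp_force: 72.7
```

Request:
servo_tool(motion=[-1, 0, 0, 0, -0.1, -1, 0, 0, 0, -0.2, -1, 0, 0, 0, -0.3, -1, 0, 0, 0, -0.3])

```text
time: 12.18
tool_pos: [0.5538, -0.0288, 0.1188]
tool_rot: [0.001, 0.505, 0.863, 0.0]
contact_force: [-5.9, 0.6, -0.6]
gripper_width: 0.791
grasp_force: 74.6
```

```bash
python3 -c "
from h import *
s=manip.state();print(s['tool_pos'],s['ft_torque'],s['contact_force'],s['joint_pos'])"
```

```text
[ 0.55376469 -0.02883376  0.11883069] [ 0.20979139  1.11036716 -0.00488399] [-5.92272986  0.62089842 -0.60951452] [-1.86171167e-01 -1.97185876e-02  1.88030205e+00 -1.30825139e-04
  1.27808866e+00 -6.98045550e-01]
```

Request:
servo_tool(motion=[-1, 0, 0, -0.05, 0, -1, 0, 0, -0.1, 0, -1, 0, 0, -0.15, 0, -1, 0, 0, -0.2, 0])

```text
time: 12.68
tool_pos: [0.5532, -0.0288, 0.1408]
tool_rot: [0.001, 0.504, 0.864, 0.0]
contact_force: [-1.8, 0.7, -2.7]
gripper_width: 0.791
grasp_force: 74.4
```

Request:
servo_tool(motion=[-1, 0, 0, -0.2, 0, -1, 0, 0, -0.4, 0, -1, 0, 0, -0.6, 0, -1, 0, 0, -0.76, 0, -1, 0, 0, -0.76, 0])

```text
time: 13.3
tool_pos: [0.554, -0.029, 0.2336]
tool_rot: [0.003, 0.504, 0.864, 0.001]
contact_force: [0.8, -0.3, -2.6]
gripper_width: 0.789
grasp_force: 74.6
```

```bash
python3 - <<'E'
from h import *
im,d,c,P=grab('scene'); save('s3.png',cv2.resize(im[80:280,120:320],(600,600),interpolation=cv2.INTER_CUBIC))
s=manip.state();print(s['tool_pos'],s['contact_force'])
E
```

```text
[ 0.5530481  -0.02883227  0.23167822] [ 0.48043719  0.48303627 -2.88843032]
```

View pics/s3.png

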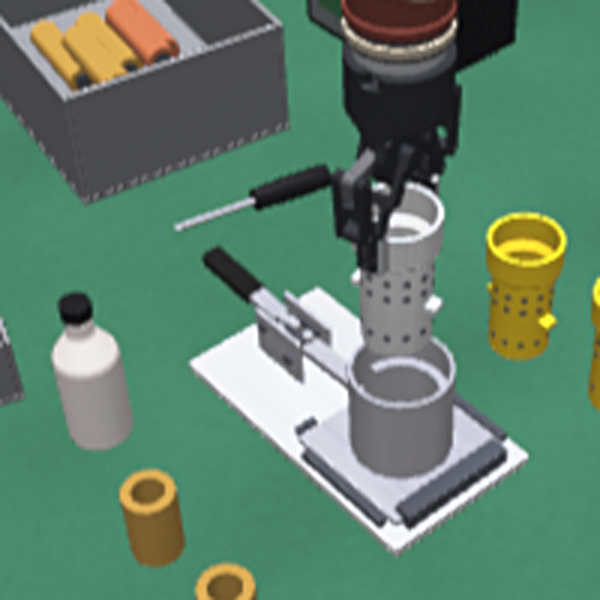

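Request:
servo_tool(motion=[-1, 0.25, 0.12, 0, 0, -1, 0.55, 0.27, 0, 0, -1, 0.886, 0.43, 0, 0, -1, 0.886, 0.43, 0, 0])

```text
time: 13.85
tool_pos: [0.5438, 0.0917, 0.2289]
tool_rot: [-0.001, 0.502, 0.865, -0.0]
contact_force: [-0.3, -0.6, -2.5]
gripper_width: 0.792
grasp_force: 74.5
```

Request:
servo_tool(motion=[-1, 0.25, 0.12, 0, 0, -1, 0.55, 0.27, 0, 0, -1, 0.886, 0.43, 0, 0, -1, 0.886, 0.43, 0, 0])

```text
time: 14.35
tool_pos: [0.5367, 0.2087, 0.2293]
tool_rot: [-0.001, 0.502, 0.865, -0.001]
contact_force: [-0.0, -0.7, -3.6]
gripper_width: 0.79
grasp_force: 74.5
```

Request:
servo_tool(motion=[-1, 0.25, 0.12, 0, 0, -1, 0.55, 0.27, 0, 0, -1, 0.886, 0.43, 0, 0, -1, 0.886, 0.43, 0, 0])

```text
time: 14.85
tool_pos: [0.5297, 0.3261, 0.2295]
tool_rot: [-0.0, 0.503, 0.864, -0.001]
contact_force: [-0.2, -0.9, -2.8]
gripper_width: 0.787
grasp_force: 74.5
```

```bash
python3 - <<'E'
from h import *
s=manip.state();print(s['tool_pos'],s['tool_rot'],s['contact_force'])
im,d,c,P=grab('scene'); w=cloud(d,c,P).reshape(-1,3); w=w[~np.isnan(w[:,0])]
q=w[(np.hypot(w[:,0]-.531,w[:,1]-.325)<.04)&(w[:,2]>.03)]; print(np.percentile(q[:,2],[0,1,3,10]))
E
```

```text
[0.52969375 0.32608729 0.22945123] [-4.17998345e-04  5.02768239e-01  8.64420876e-01 -6.87508203e-04] [-0.20541754 -0.90304515 -2.75756086]
[0.1429352  0.15225224 0.16814042 0.21034506]
```

Request:
servo_tool(motion=[-1, 0, 0, 0.25, 0, -1, 0, 0, 0.5, 0, -1, 0, 0, 0.75, 0, -1, 0, 0, 1, 0, -1, 0, 0, 1, 0])

```text
time: 15.52
tool_pos: [0.5281, 0.3223, 0.1068]
tool_rot: [-0.002, 0.505, 0.863, -0.003]
contact_force: [-0.8, 0.0, -2.4]
gripper_width: 0.79
grasp_force: 74.4
```

Request:
servo_tool(motion=[-1, 0, 0, 0.04, 0, -1, 0, 0, 0.08, 0, -1, 0, 0, 0.11, 0, -1, 0, 0, 0.13, 0, -1, 0, 0, 0.13, 0])

```text
time: 16.15
tool_pos: [0.5299, 0.3252, 0.095]
tool_rot: [-0.0, 0.504, 0.864, -0.0]
contact_force: [0.1, -0.0, -2.4]
gripper_width: 0.788
grasp_force: 74.4
```

Request:
servo_tool(motion=[-1, 0, 0, 0.015, 0, -1, 0, 0, 0.03, 0, -1, 0, 0, 0.04, 0, -1, 0, 0, 0.04, 0])

```text
time: 16.65
tool_pos: [0.5299, 0.3252, 0.0901]
tool_rot: [-0.0, 0.504, 0.864, -0.0]
contact_force: [0.4, 0.3, -2.5]
gripper_width: 0.79
grasp_force: 74.4
```

Request:
servo_tool(motion=[-1, 0, 0, 0.01, 0, -1, 0, 0, 0.02, 0, -1, 0, 0, 0.025, 0, -1, 0, 0, 0.025, 0])

```text
time: 17.15
tool_pos: [0.5303, 0.3253, 0.0895]
tool_rot: [0.0, 0.504, 0.864, -0.0]
contact_force: [-4.1, -3.5, 6.4]
gripper_width: 0.792
grasp_force: 75.5
```

Request:
servo_tool(motion=[-1, 0, 0, -0.008, 0, 1, 0, 0, -0.008, 0, 1, 0, 0, -0.008, 0, 1, 0, 0, -0.008, 0, 1, 0, 0, -0.008, 0])

```text
time: 17.77
tool_pos: [0.53, 0.3252, 0.0881]
tool_rot: [-0.0, 0.504, 0.864, 0.0]
contact_force: [0.2, 0.4, -0.3]
gripper_width: 1.001
grasp_force: 0.0
```

Request:
servo_tool(motion=[1, 0, 0, -0.1, 0, 1, 0, 0, -0.3, 0, 1, 0, 0, -0.6, 0, 1, 0, 0, -1, 0, 1, 0, 0, -1, 0])

```text
time: 18.4
tool_pos: [0.5329, 0.3266, 0.2156]
tool_rot: [0.003, 0.504, 0.864, 0.005]
contact_force: [-0.7, 0.0, 0.2]
gripper_width: 0.999
grasp_force: 0.0
```

```bash
python3 - <<'E'
from h import *
im,d,c,P=grab('scene'); w=cloud(d,c,P).reshape(-1,3); save('s4.png',cv2.resize(im[100:384,140:440],(634,600),interpolation=cv2.INTER_CUBIC))
s=manip.state();print(s['tool_pos'],s['contact_force'],s['gripper_width'])
w=w[~np.isnan(w[:,0])]
q=w[(np.hypot(w[:,0]-.531,w[:,1]-.325)<.05)&(w[:,2]>.115)&(w[:,2]<.13)]; print(cv2.minEnclosingCircle(q[:,:2].astype(np.float32)),q[:,2].max())
E
```

```text
[0.53155081 0.32596334 0.2122792 ] [-0.1932927  -0.01310636 -0.73806804] 1.0002564726811718
((0.5316200852394104, 0.32356011867523193), 0.03506376966834068) 0.128796798283479
```

View pics/s4.png

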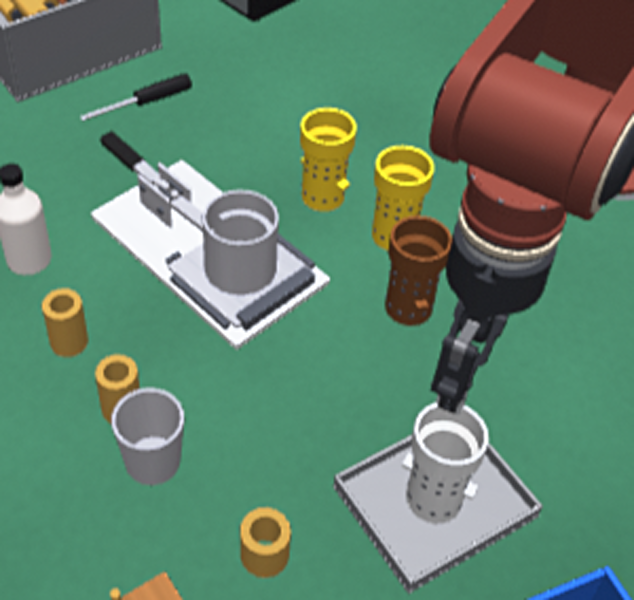

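The picture shows the basket standing upright in the tray near pixel (440, 470). The can is in its nest, the clamp is locked, and the gripper is clear.

```bash
python3 -c "
from plant import job_done
print(job_done())"
```

```text
the job is handed in; nothing more can be done
None
```

The job is handed in: the clamp is locked, the can is still in its nest, and the basket came free after a twist of about 108° and stands upright in the grey drain tray, with nothing else on the bench disturbed.

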